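Pin the idli stand together

TASK

Three idli plates are stacked on the foot of their steel steamer stand. Take the longer of the two knobbed rods out of the wooden block, thread it upright down through the centre holes of all three plates into the foot until its collar rests on the top plate, and let go. Do not push the stack askew or out of place, and leave the shorter rod standing in the block.

Things in the scene. Friction and masses are not known exactly. Their poses are not given: they have to be found in the camera images.
- long_rod: Longer steel rod, 148 mm: shaft 14 mm thick, 102 mm long, tip slightly tapered; flat collar 48 mm wide, 4 mm thick; round grip knob 22 mm wide, 42 mm tall. Origin at the shaft's tip (lower end), z up along the rod: collar underside z = 102 mm, knob 106 to 148 mm (grip from above at about 132). 0.1 to 0.2 kg. Starts upright, loose, in one of the wooden block's two holes (either one).
- short_rod: Shorter rod in the block's other hole, 100 mm from the longer: same shape, but shaft 66 mm (112 mm in all), so its knob stands 36 mm lower. Origin at the tip (lower end), z up along the rod. Stays where it is. The block is fixed, 60 x 160 mm, 45 mm tall; its holes are 21 mm wide, 37 mm deep, in a row along its length.
- top_plate: Uppermost of three equal loose steel idli plates (cloverleaf of 4 cups round a hub, 178 mm across, 30 mm tall, 0.2 kg) stacked hub on hub, each up to 4 mm off the foot's axis, so their holes nearly line up. Hub 56 mm wide, its through hole 30 mm. Origin at the centre of the hub's underside, z up; hub top (seat of the rod's collar) at z = 30 mm, 106 mm above the counter; cup rims 2 mm lower.
- idli_foot: Fixed round steel foot under the plates, 124 mm across, 16 mm tall at its hub, with a 30 mm hole through its centre down to the counter. Origin at the centre of its underside, at counter height, z up. With the collar on the top plate the rod's tip is inside this hole, 4 mm above the counter.
There are look-alikes about, which are no part of the job. Leave any red look-alike of the long_rod alone.

How it is judged (in metres and radians):
At the end, for the whole second after the job is handed in: Long rod at rest, within 8 degrees of upright, tip under 12 mm above the counter and within 16 mm of the axes of foot and top plate; top plate level within 6 degrees, at its stacked height (6 mm), within 20 mm of the foot's axis; short rod in its hole, within 25 mm of its start (z of long_rod in the frame of idli_foot below 0.012 m and horizontal distance between long_rod and idli_foot below 0.016 m and horizontal distance between long_rod and top_plate below 0.016 m and angle between long_rod's own z axis and vertical below 0.15 rad and z of top_plate in the frame of idli_foot between 0.07 and 0.082 m and horizontal distance between top_plate and idli_foot below 0.02 m and angle between top_plate's own z axis and vertical below 0.12 rad and linear speed of each of long_rod, top_plate below 0.02 m/s and distance of short_rod from where it was at the start of the episode below 0.025 m and angle between short_rod's own z axis and vertical below 0.4 rad); the robot touches nothing.
It fails at once if the stack is pushed askew or out of place (top plate tilted over 15 degrees or moved over 30 mm) (angle between top_plate's own z axis and vertical above 0.26 rad or distance of top_plate from where it was at the start of the episode above 0.03 m).
It fails at once if the shorter rod is taken from its hole (distance of short_rod from where it was at the start of the episode above 0.03 m).
It also fails if it takes over 42 s, if anything falls off the work surface, if the arm or the gripper's body presses on something with over 40 N, if the wrist force passes 120 N, or if a joint passes its speed limit or range.

ROBOT

A 6-joint arm with a two-finger parallel gripper is mounted at the origin on a cart in front of the work surface, level with it; the furniture and walls round the work are solid. World frame = base frame: x ahead of the robot, y to its left, z up, the work surface at z = 0. Lengths are in m, angles in degrees, forces in N, time in s.
With the tool pointing down it reaches from about 0.2 to 0.875 m from the base axis. Payload 3.4 kg.
Tool frame: the origin (TCP) lies at the very end of the fingers, on their centre line; the grasp point (between the pads) lies 19 mm behind it; z points along the fingers, y is the line along which they close (so a half turn about z gives the same grasp; the last joint's range is limited). The gripper opens to 94 mm and grips with 3 to 60 N. Pads are 16 mm wide; open, the fingers measure 119 mm over their backs; the gripper's body (75 mm by 177 mm) begins 78 mm behind the grasp point.
Start: joints at [66.692, 15.808, 86.224, -0, 77.962, -6.933], TCP at [0.162, 0.552, 0.205] pointing down, gripper open.
Joint ranges: [-165.64, 165.64], [-43.16, 119.46], [12.63, 154.43], [-67.54, 247.53], [6.08, 155.33], [-154.97, 154.97]. Speed limits (degrees/s): [147.25, 147.25, 180, 180, 180, 180].

INTERFACE

Orientations are given as [roll, pitch, yaw] about the fixed x, y, z axes, in that order (R = Rz(yaw) Ry(pitch) Rx(roll)).
In Python, from cell import arm gives the robot as it stands.
- The arm moves only by the tool arm_command, never from a script. Its arguments are lists of equal length, an entry for each row: "slide": the shift along the world's x, y, z in m, a list of three; "rot": the turn, a rotation vector about the world's x, y, z in rad, a list of three. A call has 1 to 10 rows; each row is the pose to reach, as a shift and turn from the pose commanded when the call began; what a row does not reach only later rows make up. A row lasts 1/12 s, in which the tool goes at most 41.7 mm and 7.16 degrees, less where a joint would pass 70% of its speed; a pose out of reach is approached as far as the arm can. A call with a gripper value outside its range is refused whole. "jaw" is the finger opening in m, from 0 to 0.094, set as the call begins (left out, the last holds). The fingers move at their own pace and stop on an object; "squeeze" is the grip in N (left out, the last holds). Time passes only in rows, so rows that repeat a pose let the fingers close. It gives the time, the measured TCP pose, the force, the opening and the grip force at its end, in the units of the state.
- arm.observe(): the state, without advancing time (a new reading comes with each control period).
- arm.get_image(name): name is "scene" or "top" or "wrist"; returns a dict with "color" (400x640x3 uint8, red, green, blue), "fx", "fy", "cx", "cy" (pixels), "k1" (the pictures are not rectified: a ray, as slopes to the right and down, at radius r is drawn at 1 + k1 r^2 times it, then the intrinsics apply), "xyz" and "rotation" of the camera in the world. Camera axes: x right, y down, z forward; pixel columns grow to the right and rows downward; lengths in m; the calibration is good to about 2 mm. A picture is of the moment at which its call begins. There is no depth.
- arm.close_job(): hands the job in; it is judged then, once.
Trained networks look in the newest picture that a camera, given by its name, has taken for a name from the list of things; names that differ only in an ending like _2 or _b are one class to them, and where a whole thing is asked for, a point or a joint stands for the part that bears it (a point fixed in the world has none). Each returns a list of dicts, best first, with "confidence" (0 to 1); they miss things now and then, are a little off and sometimes report something else, mostly with a low value. They report only what shows in the picture. A call takes as long as a camera call. They do not tell look-alikes from the thing itself.
- arm.cut_out(label, camera): "region" (400x640 bool, what is visible of it) and "bbox" ([left, top, width, height] in pixels, round what is visible of it).
- arm.place_of(label, camera): "centre" ([column, row] in pixels: a listed point, or the origin of a listed thing).
The state is a dict: "time": time; "joint_positions": joint angles; "joint_vel": joint speeds; "joint_efforts": joint torques, N m; "ee_pos": TCP position; "tcp_rot": TCP orientation; "wrist_force": force on the tool from outside, world axes, zero at the start; "moment": the same for the moment, N m; "opening": opening from 0.0 (shut) to 1.0 (fully open); "finger_force": force on a finger pad.
Only numpy, scipy, OpenCV 4.12 (cv2) and the standard library are available. Lean on these libraries where they do the work, as an engineer would, in place of code of your own. Each camera call takes 0.05 s, during which the arm holds its last target. There are 200 camera calls.

## Working session

There is one attempt and no reset: what is moved stays moved. The work goes in short steps, Python scripts to look and compute and a tool call to move; the robot and the scene stay as the last step left them, time stands still between calls to the robot, and variables do not carry over. Pictures are saved under pics/ and viewed, at most 10 in all, crops included, and the job is handed in when it is done.

Besides the shell and the picture viewer there is one more tool, called after "Emit:" by a JSON object that holds its "op" and its "data", one argument or row to a line. arm_command: Moves the arm, as the interface text tells. Its arguments: {"type":"object","properties":{"slide":{"type":"array","items":{"type":"array","items":{"type":"number"}}},"rot":{"type":"array","items":{"type":"array","items":{"type":"number"}}},"jaw":{"type":"number"},"squeeze":{"type":"number"}},"required":["slide","rot"]}

```bash
mkdir -p pics; cat > h.py <<'E'
import numpy as np, cv2
from cell import arm
def ray(im,p):
    K=np.array([[im["fx"],0,im["cx"]],[0,im["fy"],im["cy"]],[0,0,1.]])
    d=np.array([im["k1"],0,0,0.])
    u=cv2.undistortPoints(np.array([[p]],float),K,d)[0,0]
    return np.array(im["xyz"]),np.array(im["rotation"])@np.array([u[0],u[1],1])
def atz(im,p,z):
    o,d=ray(im,p); return o+d*(z-o[2])/d[2]
def proj(im,X):
    c=np.array(im["rotation"]).T@(np.array(X)-np.array(im["xyz"])); x,y=c[:2]/c[2]
    s=1+im["k1"]*(x*x+y*y); return np.array([im["fx"]*x*s+im["cx"],im["fy"]*y*s+im["cy"]])
def save(im,n): cv2.imwrite(f"pics/{n}.png",im["color"][:,:,::-1])
E
python3 - <<'E'
from h import *
print({k:np.round(v,3) for k,v in arm.observe().items()})
for c in("scene","top"):
    im=arm.get_image(c); save(im,c+"0"); print(c,im["xyz"],np.round(im["rotation"],3).tolist(),im["fx"],im["k1"])
    for l in("long_rod","short_rod","top_plate","idli_foot"):
        for r in arm.place_of(l,c)[:4]: print(l,"place",r)
        for r in arm.cut_out(l,c)[:4]: print(l,"cut",r["bbox"],r["confidence"])
E
```

```text
{'time': np.float64(0.0), 'joint_positions': array([66.693, 15.847, 86.295, -0.   , 77.961, -6.933]), 'joint_vel': array([ 0.021, -0.04 ,  0.036,  0.074, -0.015, -0.033]), 'joint_efforts': array([ 2.0000e-03, -4.0458e+01, -2.3721e+01,  7.0000e-02,  3.5000e-02,
       -0.0000e+00]), 'ee_pos': array([0.162, 0.551, 0.205]), 'tcp_rot': array([-1.79898e+02, -1.20000e-02,  1.63625e+02]), 'wrist_force': array([-0.376,  0.671,  0.645]), 'moment': array([-0.075, -0.022,  0.041]), 'finger_force': np.float64(0.0), 'opening': np.float64(0.999)}
scene [ 0.1009737  -0.64815642  0.50470663] [-121.582, -1.395, -33.538] 363.2295782316545 -0.08390977943674441
long_rod place {'centre': [376.0, 264.1], 'confidence': 0.98}
long_rod place {'centre': [310.7, 264.1], 'confidence': 0.85}
long_rod place {'centre': [429.2, 285.8], 'confidence': 0.81}
long_rod cut [297.5, 199.5, 22.7, 63.9] 0.97
long_rod cut [373.2, 199.2, 29.7, 53.7] 0.94
long_rod cut [328.9, 216.2, 26.4, 70.7] 0.89
long_rod cut [425.3, 221.9, 27.3, 66.3] 0.58
short_rod place {'centre': [369.4, 233.7], 'confidence': 0.64}
short_rod cut [361.2,
[... 313 characters left out ...]
d place {'centre': [406.6, 219.5], 'confidence': 0.91}
long_rod place {'centre': [404.6, 178.3], 'confidence': 0.73}
long_rod place {'centre': [446.0, 167.9], 'confidence': 0.61}
long_rod place {'centre': [373.7, 231.5], 'confidence': 0.57}
long_rod cut [400.6, 160.8, 28.6, 23.8] 0.87
long_rod cut [368.3, 216.5, 20.0, 21.0] 0.75
long_rod cut [400.6, 204.2, 27.2, 25.9] 0.68
long_rod cut [445.3, 147.1, 23.6, 22.6] 0.6
short_rod place {'centre': [368.5, 166.7], 'confidence': 0.82}
short_rod cut [365.1, 149.4, 18.0, 19.2] 0.85
top_plate place {'centre': [246.1, 189.1], 'confidence': 0.84}
top_plate cut [206.2, 154.1, 78.1, 71.2] 0.62
idli_foot place {'centre': [406.0, 179.7], 'confidence': 0.44}
```

```bash
python3 - <<'E'
s=open('h.py').read().replace('np.array(im["rotation"])','Rm(im["rotation"])').replace('def ray','from scipy.spatial.transform import Rotation as R\ndef Rm(r): return R.from_euler("xyz",r,degrees=True).as_matrix()\ndef ray',1)
open('h.py','w').write(s)
import cv2
for n,(x,y,w,h) in {"scene0":(200,110,300,200),"top0":(180,110,320,160)}.items():
    i=cv2.imread(f"pics/{n}.png")[y:y+h,x:x+w]; cv2.imwrite(f"pics/{n}c.png",cv2.resize(i,None,fx=2.5,fy=2.5,interpolation=cv2.INTER_CUBIC))
E
```

```text
(no output)
```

View pics/scene0c.png

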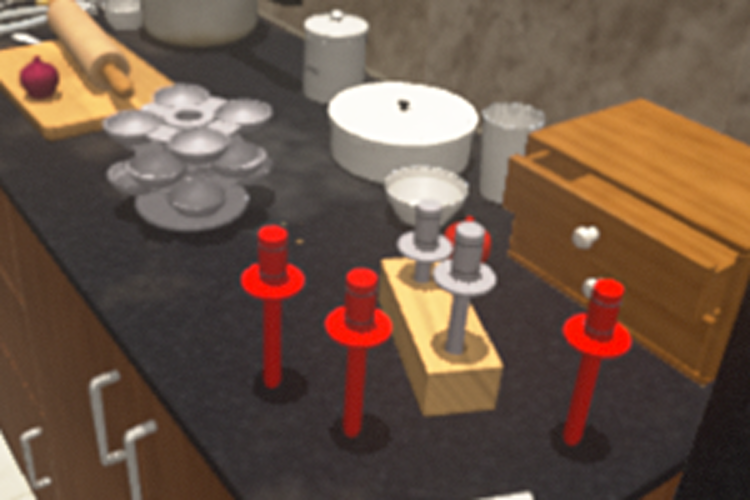

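View pics/top0c.png

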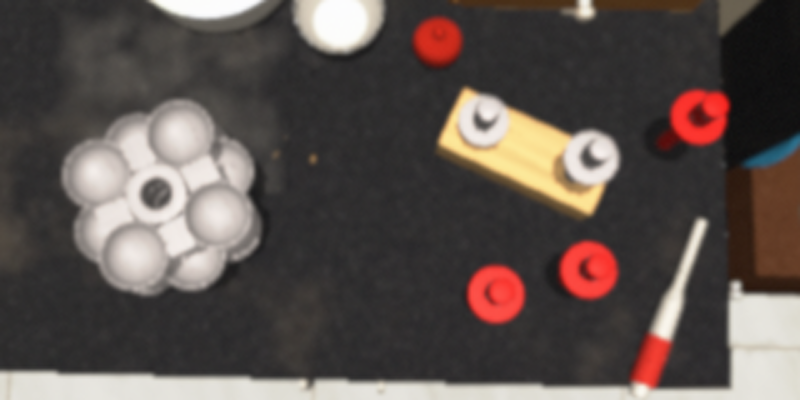

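```bash
python3 - <<'E'
from h import *
T=arm.get_image("top");S=arm.get_image("scene")
def tri(a,b):
    o1,d1=ray(T,a);o2,d2=ray(S,b);d1/=np.linalg.norm(d1);d2/=np.linalg.norm(d2)
    t=np.linalg.lstsq(np.c_[d1,-d2],o2-o1,rcond=None)[0];p,q=o1+t[0]*d1,o2+t[1]*d2
    return (p+q)/2,np.linalg.norm(p-q)
f=lambda c,x0,y0:(c[0]/2.5+x0,c[1]/2.5+y0)
t=lambda x,y:f((x,y),180,110); s=lambda x,y:f((x,y),200,110)
for n,a,b,z in(("long knob",t(602,150),s(470,230),.156),("long collar",t(590,157),s(464,277),.114),("short knob",t(488,112),s(428,205),.120),("short collar",t(483,120),s(425,245),.078),("hub",t(157,193),s(189,115),.106)):
    print(n,atz(T,a,z).round(4),atz(S,b,z).round(4),"tri",tri(a,b)[0].round(4),round(tri(a,b)[1],4))
# red rods at collar
for n,c in(("A",(588,270)),("B",(496,294)),("C",(697,118))): print(n,atz(T,t(*c),.104).round(3))
# refine hub hole in top by dark centroid, collar by brightness
g=cv2.cvtColor(T["color"],cv2.COLOR_RGB2GRAY)
def comp(c,thr,inv):
    m=((g<thr) if inv else (g>thr)).astype(np.uint8);n,l,st,ce=cv2.connectedComponentsWithStats(m)
    best=min((i for i in range(1,n) if 10<st[i,4]<2000),key=lambda i:np.hypot(*(ce[i]-c)));return ce[best],st[best]
for thr in(90,110,130,150):print(thr,comp(t(157,193),thr,1))
w=arm.get_image("wrist");print(w["xyz"],w["rotation"],w["fx"])
E
```

```text
long knob [ 0.5229 -0.2437  0.156 ] [ 0.5242 -0.2439  0.156 ] tri [ 0.5233 -0.244   0.1562] 0.0011
long collar [ 0.5257 -0.2433  0.114 ] [ 0.5243 -0.2443  0.114 ] tri [ 0.5257 -0.2434  0.113 ] 0.0006
short knob [ 0.5633 -0.1523  0.12  ] [ 0.5647 -0.1527  0.12  ] tri [ 0.5639 -0.1526  0.1201] 0.0013
short collar [ 0.5667 -0.1526  0.078 ] [ 0.5673 -0.1515  0.078 ] tri [ 0.5665 -0.1525  0.0789] 0.0001
hub [0.4872 0.1421 0.106 ] [0.488 0.142 0.106] tri [0.4875 0.1419 0.1061] 0.0008
A [ 0.426 -0.243  0.104]
B [ 0.404 -0.162  0.104]
C [ 0.566 -0.343  0.104]
90 (array([239.96969697, 187.21212121]), array([238, 183,   6,   9,  33], dtype=int32))
110 (array([241.84090909, 187.125     ]), array([237, 182,  11,  11,  88], dtype=int32))
130 (array([241.96078431, 187.11764706]), array([237, 182,  11,  11, 102], dtype=int32))
150 (array([241.89915966, 187.        ]), array([236, 181,  13,  13, 119], dtype=int32))
[0.0842151  0.5749207  0.38407892] [ 1.64170435e+02 -9.16622688e-03  7.35895005e+01] 346.78009500584955
```

Emit:
{"op": "arm_command", "data": {
  "slide": [
    [0.03,-0.03,0.03],
    [0.326,-0.409,0.095],
    [0.326,-0.409,0.095],
    [0.326,-0.409,0.095],
    [0.326,-0.409,0.095],
    [0.326,-0.409,0.095],
    [0.326,-0.409,0.095],
    [0.326,-0.409,0.095],
    [0.326,-0.409,0.095],
    [0.326,-0.409,0.095]
  ],
  "rot": [
    [0,0,0],
    [0,0,0],
    [0,0,0],
    [0,0,0],
    [0,0,0],
    [0,0,0],
    [0,0,0],
    [0,0,0],
    [0,0,0],
    [0,0,0]
  ],
  "jaw": 0.05
}}

```text
time: 1.88
ee_pos: [0.416, 0.2339, 0.284]
tcp_rot: [180.0, 0.0, 163.6]
wrist_force: [0.2, 0.6, -0.2]
opening: 0.53
finger_force: 0.0
```

Emit:
{"op": "arm_command", "data": {
  "slide": [
    [0.06,-0.08,0.016],
    [0.06,-0.08,0.016],
    [0.06,-0.08,0.016],
    [0.06,-0.08,0.016],
    [0.06,-0.08,0.016]
  ],
  "rot": [
    [0,0,0],
    [0,0,0],
    [0,0,0],
    [0,0,0],
    [0,0,0]
  ]
}}

```text
time: 2.3
ee_pos: [0.4754, 0.1552, 0.2992]
tcp_rot: [180.0, -0.1, 163.5]
wrist_force: [-0.7, 0.5, 0.4]
opening: 0.528
finger_force: 0.0
```

```bash
python3 - <<'E'
from h import *
o=arm.observe();print(o["ee_pos"],o["tcp_rot"],o["joint_positions"])
w=arm.get_image("wrist");save(w,"w1");print(w["xyz"],w["rotation"])
print("hub px",proj(w,(.4875,.142,.106)),"foot hole",proj(w,(.4875,.142,0.016)))
print(arm.place_of("top_plate","wrist")[:2],arm.place_of("idli_foot","wrist")[:2])
E
```

```text
[0.47539731 0.15517274 0.29920293] [ 1.79968031e+02 -5.12896794e-02  1.63488366e+02] [ 1.00592852e+01  6.94978212e+00  8.46777390e+01  5.15550313e-02
  8.84040519e+01 -6.34305163e+01]
[0.39768852 0.17844615 0.47785829] [ 1.64221427e+02 -3.52743422e-02  7.34522410e+01]
hub px [308.21178435 191.94819984] foot hole [309.76465208 175.29736236]
[{'centre': [308.3, 181.7], 'confidence': 0.68}] [{'centre': [317.6, 171.4], 'confidence': 0.52}]
```

View pics/w1.png

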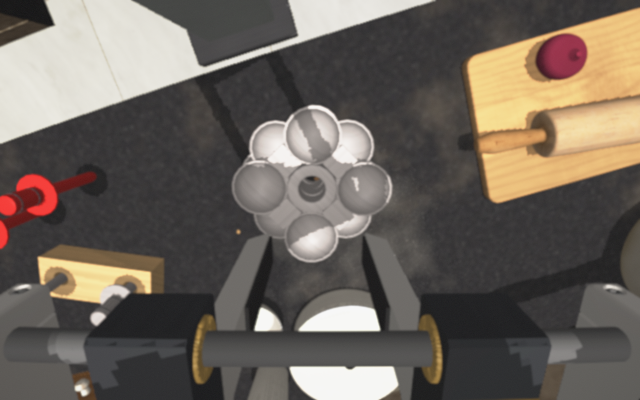

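```bash
python3 - <<'E'
from h import *
i=cv2.imread("pics/w1.png")[160:220,275:350]; cv2.imwrite("pics/w1c.png",cv2.resize(i,None,fx=8,fy=8,interpolation=cv2.INTER_CUBIC))
w=arm.get_image("wrist");T=arm.get_image("top")
for p in((312,187),(312,189)):print(atz(w,p,.106))
i=T["color"][150:225,205:285,::-1]; cv2.imwrite("pics/t1c.png",cv2.resize(i,None,fx=8,fy=8,interpolation=cv2.INTER_CUBIC))
# check wrist calibration with short rod/blocks
for l in("short_rod","long_rod"):
    for c in arm.cut_out(l,"wrist")[:3]:print(l,c["bbox"],c["confidence"])
print("proj short knob",proj(w,(.565,-.1525,.12)),proj(w,(.565,-.1525,.078)),proj(w,(.5245,-.2437,.045)))
E
```

```text
[0.48198668 0.14921568 0.106     ]
[0.48416582 0.14856848 0.106     ]
short_rod [88.1, 282.7, 46.0, 46.8] 0.88
long_rod [4.0, 172.8, 90.5, 40.9] 0.79
long_rod [46.1, 273.3, 20.5, 17.5] 0.72
proj short knob [ 94.08926474 321.16829825] [113.01927576 302.25027889] [ 57.04351464 280.28467868]
```

View pics/w1c.png

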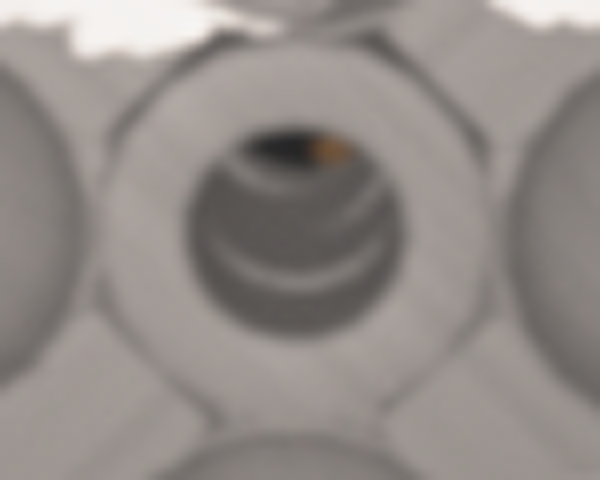

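View pics/t1c.png

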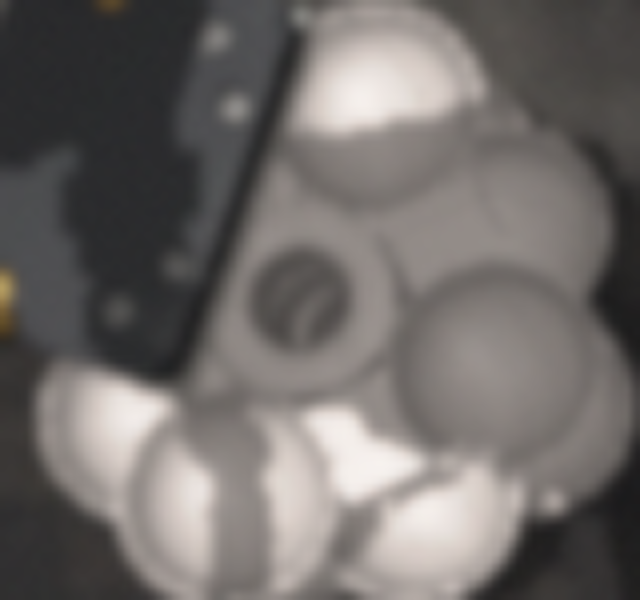

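Emit:
{"op": "arm_command", "data": {
  "slide": [
    [0.049,-0.399,-0.1],
    [0.049,-0.399,-0.1],
    [0.049,-0.399,-0.1],
    [0.049,-0.399,-0.1],
    [0.049,-0.399,-0.1],
    [0.049,-0.399,-0.1],
    [0.049,-0.399,-0.1],
    [0.049,-0.399,-0.1],
    [0.049,-0.399,-0.1],
    [0.049,-0.399,-0.1]
  ],
  "rot": [
    [0,0,0],
    [0,0,0],
    [0,0,0],
    [0,0,0],
    [0,0,0],
    [0,0,0],
    [0,0,0],
    [0,0,0],
    [0,0,0],
    [0,0,0]
  ]
}}

```text
time: 3.48
ee_pos: [0.5243, -0.2449, 0.1989]
tcp_rot: [180.0, 0.0, 163.7]
wrist_force: [0.2, 1.0, 0.6]
opening: 0.537
finger_force: 0.0
```

Emit:
{"op": "arm_command", "data": {
  "slide": [
    [0,0,0],
    [0,0,0],
    [0,0,0],
    [0,0,0]
  ],
  "rot": [
    [0,0,0],
    [0,0,0],
    [0,0,0],
    [0,0,0]
  ]
}}

```text
time: 3.82
ee_pos: [0.5243, -0.2418, 0.1998]
tcp_rot: [180.0, 0.0, 163.7]
wrist_force: [0.3, 0.8, 0.8]
opening: 0.531
finger_force: 0.0
```

```bash
python3 - <<'E'
from h import *
o=arm.observe();p=np.array(o["ee_pos"]);print(p,o["tcp_rot"],o["joint_positions"])
w=arm.get_image("wrist");S=arm.get_image("scene")
a=w["color"][180:400,180:460,::-1];a=cv2.resize(a,None,fx=1.8,fy=1.8)
b=cv2.resize(S["color"][170:270,300:430,::-1],None,fx=3,fy=3)
c=np.zeros((a.shape[0]+b.shape[0],max(a.shape[1],b.shape[1]),3),np.uint8)[:600] if 0 else None
b=cv2.resize(b,(int(b.shape[1]*a.shape[0]/b.shape[0]*.55),int(a.shape[0]*.55)));z=np.zeros((a.shape[0],b.shape[1],3),np.uint8);z[:b.shape[0]]=b
cv2.imwrite("pics/g1.png",np.hstack([a,z]));print(np.hstack([a,z]).shape,b.shape)
print("pred knob top",proj(w,(.524,-.2438,.156)),"collar",proj(w,(.524,-.2438,.114)),"tcp in scene",proj(S,p),"tcp in wrist",proj(w,p))
E
```

```text
[ 0.5243393  -0.24178391  0.19984688] [1.79965760e+02 1.73763913e-02 1.63713925e+02] [-3.16843383e+01  1.61881709e+01  8.64904803e+01  3.85662110e-02
  7.73136906e+01 -1.05406736e+02]
(396, 787, 3) (217, 283, 3)
pred knob top [313.43271829 225.48012062] collar [313.89952577 207.30221437] tcp in scene [390.15489602 180.64174522] tcp in wrist [316.36475322 252.10399508]
```

View pics/g1.png

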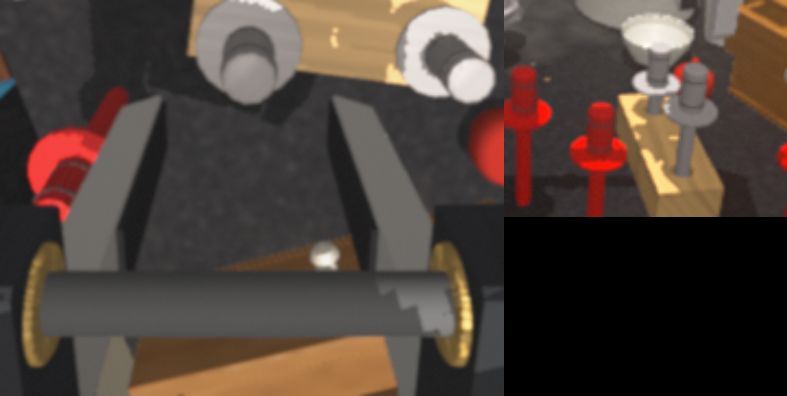

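Emit:
{"op": "arm_command", "data": {
  "slide": [
    [0,-0.001,-0.02],
    [0,-0.001,-0.04],
    [0,-0.001,-0.055],
    [0,-0.001,-0.068],
    [0,-0.001,-0.077],
    [0,-0.001,-0.077],
    [0,-0.001,-0.077]
  ],
  "rot": [
    [0,0,0],
    [0,0,0],
    [0,0,0],
    [0,0,0],
    [0,0,0],
    [0,0,0],
    [0,0,0]
  ]
}}

```text
time: 4.5
ee_pos: [0.5244, -0.2437, 0.1226]
tcp_rot: [180.0, 0.0, 163.7]
wrist_force: [0.9, -0.6, 0.6]
opening: 0.531
finger_force: 0.0
```

Emit:
{"op": "arm_command", "data": {
  "slide": [
    [0,0,0],
    [0,0,0],
    [0,0,0],
    [0,0,0],
    [0,0,0],
    [0,0,0],
    [0,0,0],
    [0,0,0]
  ],
  "rot": [
    [0,0,0],
    [0,0,0],
    [0,0,0],
    [0,0,0],
    [0,0,0],
    [0,0,0],
    [0,0,0],
    [0,0,0]
  ],
  "jaw": 0.01,
  "squeeze": 25
}}

```text
time: 5.17
ee_pos: [0.5246, -0.2443, 0.1228]
tcp_rot: [180.0, 0.1, 163.6]
wrist_force: [0.2, 1.0, 3.5]
opening: 0.232
finger_force: 24.9
```

Emit:
{"op": "arm_command", "data": {
  "slide": [
    [0,0,0.01],
    [0,0,0.025],
    [0,0,0.045],
    [0,0,0.07],
    [0,0,0.1],
    [0,0,0.13],
    [0,0,0.15],
    [0,0,0.16],
    [0,0,0.16]
  ],
  "rot": [
    [0,0,0],
    [0,0,0],
    [0,0,0],
    [0,0,0],
    [0,0,0],
    [0,0,0],
    [0,0,0],
    [0,0,0],
    [0,0,0]
  ]
}}

```text
time: 5.92
ee_pos: [0.525, -0.2451, 0.2849]
tcp_rot: [-179.9, 0.2, 163.6]
wrist_force: [0.4, 0.3, -1.1]
opening: 0.233
finger_force: 24.9
```

Emit:
{"op": "arm_command", "data": {
  "slide": [
    [-0.004,0.04,0],
    [-0.01,0.08,0],
    [-0.015,0.12,0],
    [-0.02,0.16,0],
    [-0.03,0.2,0],
    [-0.035,0.24,0],
    [-0.038,0.28,0],
    [-0.038,0.32,0],
    [-0.038,0.35,0],
    [-0.038,0.37,0]
  ],
  "rot": [
    [0,0,0],
    [0,0,0],
    [0,0,0],
    [0,0,0],
    [0,0,0],
    [0,0,0],
    [0,0,0],
    [0,0,0],
    [0,0,0],
    [0,0,0]
  ]
}}

```text
time: 6.75
ee_pos: [0.4845, 0.1285, 0.2804]
tcp_rot: [-180.0, -0.2, 163.8]
wrist_force: [-0.7, 0.9, -2.3]
opening: 0.23
finger_force: 25.0
```

Emit:
{"op": "arm_command", "data": {
  "slide": [
    [0,0.01,0],
    [0,0.016,0],
    [0,0.016,0],
    [0,0.016,0],
    [0,0.016,0]
  ],
  "rot": [
    [0,0,0],
    [0,0,0],
    [0,0,0],
    [0,0,0],
    [0,0,0]
  ]
}}

```text
time: 7.17
ee_pos: [0.4863, 0.1403, 0.282]
tcp_rot: [-179.9, -0.0, 163.5]
wrist_force: [0.3, 0.1, -2.6]
opening: 0.23
finger_force: 25.0
```

```bash
python3 - <<'E'
from h import *
o=arm.observe();p=np.array(o["ee_pos"]);print(p,o["tcp_rot"],o["wrist_force"],o["opening"])
tip=p+[0,0,-.115]
S=arm.get_image("scene");save(S,"s2");T=arm.get_image("top");save(T,"t2")
x0,y0=235,70;a=cv2.resize(S["color"][y0:y0+110,x0:x0+90,::-1],None,fx=5,fy=5,interpolation=cv2.INTER_CUBIC)
cv2.imwrite("pics/s2c.png",a)
f=lambda X:((proj(S,X)-[x0,y0])*5).round(1)
print("crop px: tip",f(tip),"collar underside",f(tip+[0,0,.102]),"knob/tcp",f(p),"hub hole",f((.4875,.142,.106)))
E
```

```text
[0.4862681  0.14031539 0.28200895] [-1.79942967e+02 -2.01465615e-02  1.63538750e+02] [ 0.25046766  0.14588133 -2.60855374] 0.23016790271979684
crop px: tip [196.6 321.8] collar underside [188.  121.6] knob/tcp [186.9  94.5] hub hole [202.1 430.2]
```

View pics/s2c.png

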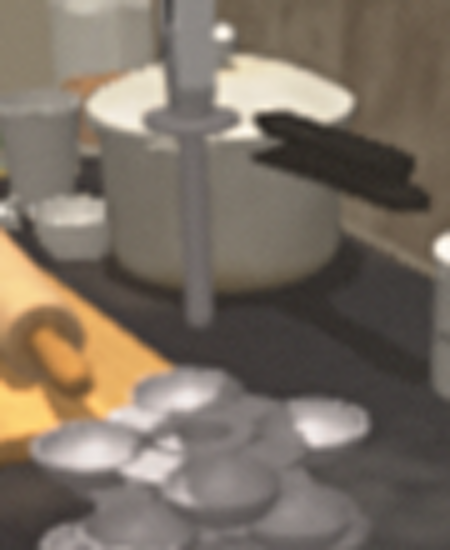

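Emit:
{"op": "arm_command", "data": {
  "slide": [
    [0,0.001,-0.015],
    [0.001,0.001,-0.03],
    [0.001,0.001,-0.042],
    [0.001,0.001,-0.042],
    [0.001,0.001,-0.042],
    [0.001,0.001,-0.042]
  ],
  "rot": [
    [0,0,0],
    [0,0,0],
    [0,0,0],
    [0,0,0],
    [0,0,0],
    [0,0,0]
  ]
}}

```text
time: 7.77
ee_pos: [0.4878, 0.1423, 0.2412]
tcp_rot: [180.0, 0.1, 163.6]
wrist_force: [0.4, -0.0, -0.6]
opening: 0.227
finger_force: 25.0
```

```bash
python3 - <<'E'
from h import *
o=arm.observe();p=np.array(o["ee_pos"]);print(p,o["tcp_rot"])
tip=p+[0,0,-.115]
S=arm.get_image("scene");W=arm.get_image("wrist");out=[]
for im,(x0,y0,w,h) in((S,(250,125,50,50)),(W,(280,170,64,70))):
    k=600//h if im is W else 8
    a=cv2.resize(im["color"][y0:y0+h,x0:x0+w,::-1],None,fx=k,fy=k,interpolation=cv2.INTER_CUBIC)
    a=np.vstack([a,np.zeros((600-a.shape[0],a.shape[1],3),np.uint8)]);X=sum(i.shape[1] for i in out);out.append(a)
    f=lambda X_:((proj(im,X_)-[x0,y0])*k+[X,0]).round(1)
    print(X,k,"tip",f(tip),"tip at hub z",f([*tip[:2],.106]),"collar",f(tip+[0,0,.102]),"hub",f((.4875,.142,.106)))
    for d in([.01,0],[0,.01]):print("  +10mm",d,(f([*(tip[:2]+d),.106])-f([*tip[:2],.106])))
cv2.imwrite("pics/c3.png",np.hstack(out));print(np.hstack(out).shape)
E
```

```text
[0.48780854 0.14226142 0.24115776] [1.79966955e+02 6.98508758e-02 1.63580074e+02]
0 8 tip [201.3 191. ] tip at hub z [203.9 247.8] collar [ 188.  -115.5] hub [203.4 248.3]
  +10mm [0.01, 0] [27.1 -6.5]
  +10mm [0, 0.01] [-13.9 -10.8]
400 8 tip [690.  215.2] tip at hub z [690.1 169.1] collar [688.8 581.2] hub [687.2 167.2]
  +10mm [0.01, 0] [24.1 78.8]
  +10mm [0, 0.01] [ 82.3 -23.6]
(600, 912, 3)
```

View pics/c3.png

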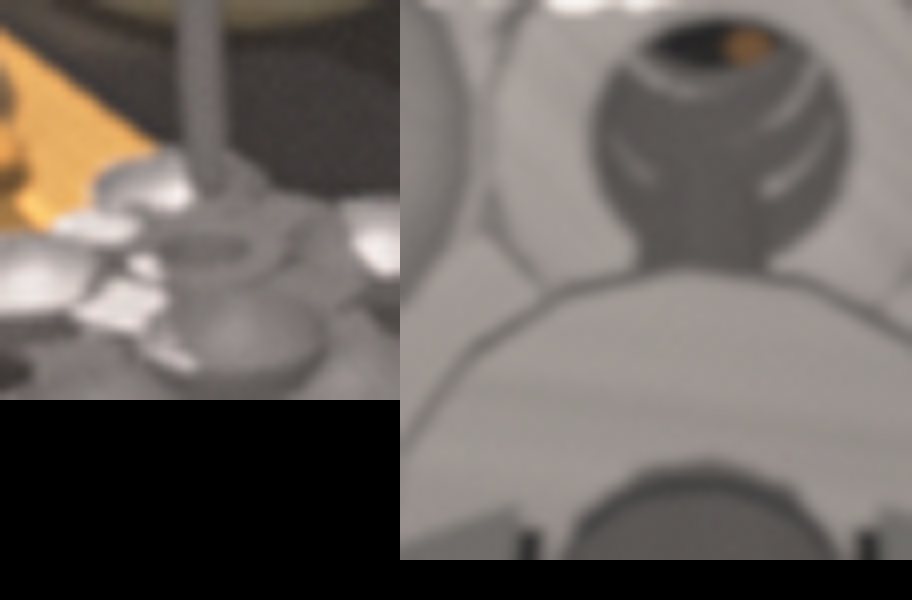

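Emit:
{"op": "arm_command", "data": {
  "slide": [
    [0,0.002,0],
    [0,0.002,-0.01],
    [0,0.002,-0.02],
    [0,0.002,-0.03],
    [0,0.002,-0.038],
    [0,0.002,-0.046],
    [0,0.002,-0.054],
    [0,0.002,-0.06],
    [0,0.002,-0.06]
  ],
  "rot": [
    [0,0,0],
    [0,0,0],
    [0,0,0],
    [0,0,0],
    [0,0,0],
    [0,0,0],
    [0,0,0],
    [0,0,0],
    [0,0,0]
  ]
}}

```text
time: 8.62
ee_pos: [0.4862, 0.1445, 0.1787]
tcp_rot: [-179.9, -0.2, 163.6]
wrist_force: [-0.3, 0.4, -2.3]
opening: 0.229
finger_force: 25.0
```

Emit:
{"op": "arm_command", "data": {
  "slide": [
    [0,0,-0.008],
    [0,0,-0.016],
    [0,0,-0.024],
    [0,0,-0.03],
    [0,0,-0.03]
  ],
  "rot": [
    [0,0,0],
    [0,0,0],
    [0,0,0],
    [0,0,0],
    [0,0,0]
  ]
}}

```text
time: 9.03
ee_pos: [0.4861, 0.1445, 0.1487]
tcp_rot: [-179.9, -0.2, 163.6]
wrist_force: [-0.3, 0.3, -2.1]
opening: 0.228
finger_force: 25.0
```

Emit:
{"op": "arm_command", "data": {
  "slide": [
    [0,0,-0.006],
    [0,0,-0.012],
    [0,0,-0.018],
    [0,0,-0.022],
    [0,0,-0.022]
  ],
  "rot": [
    [0,0,0],
    [0,0,0],
    [0,0,0],
    [0,0,0],
    [0,0,0]
  ]
}}

```text
time: 9.45
ee_pos: [0.4865, 0.1445, 0.1273]
tcp_rot: [-180.0, -0.1, 163.6]
wrist_force: [-0.4, -0.1, -1.4]
opening: 0.227
finger_force: 25.0
```

Emit:
{"op": "arm_command", "data": {
  "slide": [
    [0,0,-0.003],
    [0,0,-0.005],
    [0,0,-0.007],
    [0,0,-0.008],
    [0,0,-0.008]
  ],
  "rot": [
    [0,0,0],
    [0,0,0],
    [0,0,0],
    [0,0,0],
    [0,0,0]
  ]
}}

```text
time: 9.87
ee_pos: [0.4871, 0.1446, 0.1202]
tcp_rot: [-180.0, -0.0, 163.6]
wrist_force: [-0.2, 0.4, -1.1]
opening: 0.23
finger_force: 25.0
```

Emit:
{"op": "arm_command", "data": {
  "slide": [
    [0,0,-0.001],
    [0,0,-0.002],
    [0,0,-0.002]
  ],
  "rot": [
    [0,0,0],
    [0,0,0],
    [0,0,0]
  ]
}}

```text
time: 10.12
ee_pos: [0.4875, 0.1447, 0.1191]
tcp_rot: [180.0, 0.0, 163.6]
wrist_force: [0.1, -1.3, 2.6]
opening: 0.229
finger_force: 25.0
```

Contact is felt (collar seated). Release and rise.

Emit:
{"op": "arm_command", "data": {
  "slide": [
    [0,0,0],
    [0,0,0],
    [0,0,0],
    [0,0,0],
    [0,0,0],
    [0,0,0]
  ],
  "rot": [
    [0,0,0],
    [0,0,0],
    [0,0,0],
    [0,0,0],
    [0,0,0],
    [0,0,0]
  ],
  "jaw": 0.06
}}

```text
time: 10.62
ee_pos: [0.4872, 0.1446, 0.1183]
tcp_rot: [180.0, -0.0, 163.6]
wrist_force: [-0.1, 1.1, 0.0]
opening: 0.614
finger_force: 0.0
```

Emit:
{"op": "arm_command", "data": {
  "slide": [
    [0,0,0.01],
    [0,0,0.03],
    [0,0,0.06],
    [0,0,0.1],
    [0,0,0.13],
    [-0.04,0.03,0.13],
    [-0.08,0.06,0.13],
    [-0.12,0.09,0.13],
    [-0.15,0.12,0.13],
    [-0.15,0.12,0.13]
  ],
  "rot": [
    [0,0,0],
    [0,0,0],
    [0,0,0],
    [0,0,0],
    [0,0,0],
    [0,0,0],
    [0,0,0],
    [0,0,0],
    [0,0,0],
    [0,0,0]
  ]
}}

```text
time: 11.45
ee_pos: [0.3341, 0.2661, 0.2494]
tcp_rot: [179.9, -0.0, 163.7]
wrist_force: [0.7, -0.3, -0.2]
opening: 0.637
finger_force: 0.0
```

```bash
python3 - <<'E'
from h import *
S=arm.get_image("scene");T=arm.get_image("top")
a=cv2.resize(S["color"][110:230,220:420,::-1],None,fx=3,fy=3);b=cv2.resize(T["color"][130:250,190:440,::-1],(600,240))
cv2.imwrite("pics/f.png",np.vstack([a,b]))
E
```

```text
(no output)
```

View pics/f.png

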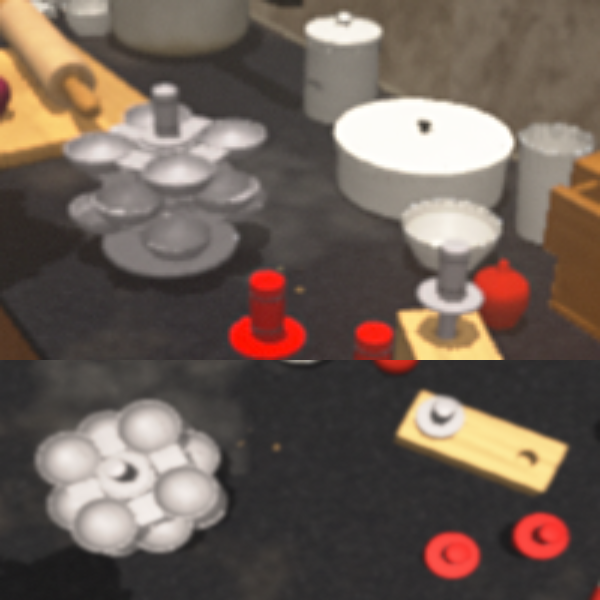

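The picture shows the collar flat on the top plate with the knob upright at (165,110). The stack hasn't moved, the short rod still stands in the block at (452,280), and the arm is clear.

```bash
python3 -c "
from cell import arm
print(arm.close_job())"
```

```text
the job is handed in; nothing more can be done
None
```

The long rod is threaded upright through all three plates with its collar resting on the top plate, the stack and the short rod look undisturbed in the last picture, and I handed the job in about 11.5 s into the 42 s limit; no verdict was returned.

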